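# Sweep the stilts off the kiln shelf

## Task

Clear the kiln shelf of its three loose stilts: with the fingertips, sweep them along the shelf and off its end into the tray that already has stilts in it, not the tray of kiln props at the other end. Only push the stilts, do not pinch them or lift them off the shelf, and leave the two pots on the shelf and everything on the table standing where it is.

Things in the scene. Friction and masses are not known exactly. Their poses are not given: they have to be found in the camera images.
- kiln_shelf: fixed buff kiln shelf, a flat slab 300 mm (its x) by 340 mm (its y), 15 mm thick, standing on four props; no raised edge, a 4 mm bevel along its two ends. Origin at table height under the slab's centre, z up; the top face is 90 mm above the table. Its y axis points from one tray to the other.
- stilt_tray: fixed open wooden tray for stilts, 340 mm (x) by 170 mm (y), 74 mm high, walls and floor 6 mm; four stilts already lie on its floor near its two short ends (they do not move). It stands at one of the shelf's two ends (+y or -y end of the shelf), its long side pushed 8 mm under the overhanging shelf, so that what is pushed off that end drops in. Axes parallel to the shelf's. Origin at the centre of its underside.
- prop_tray: a like wooden tray at the opposite end of the shelf, same size and placing, filled with lying round kiln props (no higher than its 74 mm rim). Fixed. Origin at the centre of its underside.
- stilt_a: loose three-armed star of off-white ceramic (kiln stilt), 35 g: arms at 120 degrees, 24 mm long from its centre, 8 mm wide, 11 mm thick, 3.5 to 14.5 mm above what it stands on; 18 mm high over its points. Origin at its middle, 9 mm above the shelf; x along one arm, z up. This one lies along the shelf's long side nearer the robot, clear of the pots.
- stilt_b: loose three-armed star of off-white ceramic (kiln stilt), 35 g: arms at 120 degrees, 24 mm long from its centre, 8 mm wide, 11 mm thick, 3.5 to 14.5 mm above what it stands on; 18 mm high over its points. Origin at its middle, 9 mm above the shelf; x along one arm, z up. This one lies along the long side farther from the robot, clear of the pots.
- stilt_c: loose three-armed star of off-white ceramic (kiln stilt), 35 g: arms at 120 degrees, 24 mm long from its centre, 8 mm wide, 11 mm thick, 3.5 to 14.5 mm above what it stands on; 18 mm high over its points. Origin at its middle, 9 mm above the shelf; x along one arm, z up. This one lies in the middle, in one row along the shelf's y with the cup and the dish (any order), some 115 mm apart.
- cup: loose bisque cup standing on the kiln shelf, 66 mm across the rim, 50 mm high, 0.2 kg. Origin at the centre of its foot, z up.
- dish: loose small flared bisque dish standing on the kiln shelf, 72 mm across the rim, 36 mm high, 0.16 kg. Origin at the centre of its foot, z up.
- beaker: loose bisque beaker on the table beyond the shelf, 82 mm across the rim, 105 mm high. Origin at the centre of its foot. To be left alone.
- bowl: loose bisque bowl on the table beyond the shelf, 128 mm across the rim, 55 mm high. Origin at the centre of its foot. To be left alone.

How it is judged (in metres and radians):
At the end, for the whole second after the job is handed in: All three stilts lie at rest in the stilt tray: centre inside its walls and below its rim. Cup and dish stand upright on the shelf within 12 mm of where they began; beaker and bowl within 20 mm (x of stilt_a in the frame of stilt_tray between -0.164 and 0.164 m and y of stilt_a in the frame of stilt_tray between -0.079 and 0.079 m and height (world z) of each of stilt_a, stilt_b, stilt_c below 0.075 m and linear speed of each of stilt_a, stilt_b, stilt_c below 0.02 m/s and x of stilt_b in the frame of stilt_tray between -0.164 and 0.164 m and y of stilt_b in the frame of stilt_tray between -0.079 and 0.079 m and x of stilt_c in the frame of stilt_tray between -0.164 and 0.164 m and y of stilt_c in the frame of stilt_tray between -0.079 and 0.079 m and distance of each of cup, dish from where it was at the start of the episode below 0.012 m and angle between each of cup, dish's own z axis and vertical below 0.15 rad and distance of each of beaker, bowl from where it was at the start of the episode below 0.02 m); the robot touches nothing.
It fails at once if a stilt is lifted: its centre rises more than 30 mm above where it lay on the shelf (height (world z) of any of stilt_a, stilt_b, stilt_c above 0.13 m).
It fails at once if a stilt is pinched or jammed: more than 30 N between it and the fingers (contact force between the fingers and stilt_a above 30 N or contact force between the fingers and stilt_b above 30 N or contact force between the fingers and stilt_c above 30 N).
It fails at once if the cup or the dish on the shelf is shoved more than 12 mm or tipped (distance of any of cup, dish from where it was at the start of the episode above 0.012 m or angle between any of cup, dish's own z axis and vertical above 0.25 rad).
It fails at once if the beaker or bowl on the table is moved more than 20 mm (distance of any of beaker, bowl from where it was at the start of the episode above 0.02 m).
It also fails if it takes over 72 s, if anything falls off the work surface, if the arm or the gripper's body presses on something with over 40 N, if the wrist force passes 120 N, or if a joint passes its speed limit or range.

## Robot

A 6-joint arm with a two-finger parallel gripper is mounted at the origin on the work surface. World frame = base frame: x ahead of the robot, y to its left, z up, the work surface at z = 0. Lengths are in mm, angles in rad, forces in N, time in s.
With the tool pointing down it reaches from about 350 to 925 mm from the base axis. Payload 6.4 kg.
Tool frame: the origin (TCP) lies at the very end of the fingers, on their centre line; the grasp point (between the pads) lies 19 mm behind it (tcp_to_grasp is the distance from the TCP to the grasp point, in mm); z points along the fingers, y is the direction in which the jaws open and shut (so a half turn about z gives the same grasp; the last joint's range is limited). The gripper opens to 94 mm and grips with 3 to 60 N. Pads are 16 mm wide; open, the fingers measure 119 mm over their backs; the gripper's body (75 mm by 177 mm) begins 78 mm behind the grasp point.
Start: joints at [-1.325, 0.245, 1.558, -0, 1.339, -0.174], TCP at [264.931, -593.57, 205.455] pointing down, gripper open.
Joint ranges: [-3.13, 3.13], [-1.02, 2.26], [0.13, 2.54], [-0.95, 4.09], [0.21, 2.88], [-2.74, 2.74]. Speed limits (rad/s): [2.57, 2.57, 3.14, 3.14, 3.14, 3.14].

## Interface

Orientations are given as [roll, pitch, yaw] about the fixed x, y, z axes, in that order (R = Rz(yaw) Ry(pitch) Rx(roll)).
In Python, from station import observe, get_image, close_job, silhouettes, mark_of, tcp_to_grasp gives the robot as it stands. The module is installed in compiled form; this text tells all that it offers.
- The arm moves only by the tool jog_arm, never from a script. Its argument "plan" is one flat list of numbers, 4 for each row, row after row: the shift along the tool's x, y, z in units of 30 mm (1.0 is 30 mm), then the turn about the tool's z in units of 6 degrees (1.0 is 6 degrees). A call has 1 to 12 rows; each row is the pose to reach, as a shift and turn from the pose commanded when the call began, along the tool's axes at that moment; what a row does not reach only later rows make up. A row lasts 1/8 s, in which the tool goes at most 62.5 mm and 10.7 degrees, less where a joint would pass 70% of its speed; a pose out of reach is approached as far as the arm can. A call with a gripper value outside its range is refused whole. "gripper" is the closure, from 0 (fully open) to 1 (shut), set as the call begins (left out, the last holds). The fingers move at their own pace and stop on an object; "squeeze" is the grip in N (left out, the last holds). Time passes only in rows, so rows that repeat a pose let the fingers close. It gives the time, the measured TCP pose, the force and the opening at its end, in the units of the state.
- observe(): the state, without advancing time (a new reading comes with each control period).
- get_image(name): name is "side" or "top"; returns a dict with "frame" (480x640x3 uint8, blue, green, red), "depth" (480x640 float32, mm along the optical axis (not along the pixel's ray), 0 where there is no reading), "fovy" (degrees; the focal length in pixels is half the picture's height over the tangent of half this angle, whatever the lens; pixels are square), "cx", "cy" (the principal point, pixels), "k1" (the pictures are not rectified: a ray, as slopes to the right and down, at radius r is drawn at 1 + k1 r^2 times it, then the intrinsics apply), "rvec" (rotation vector, rad) and "tvec" (3), from world to camera coordinates, as OpenCV has them. Camera axes: x right, y down, z forward; pixel columns grow to the right and rows downward; lengths in mm; the calibration is good to about 2 mm. A picture is of the moment at which its call begins.
- close_job(): hands the job in, once; it reports no verdict.
Trained networks look in a picture, given as the dict that the camera call returned (one of the last four; its "shot" number tells which), for a name from the list of things; names that differ only in an ending like _2 or _b are one class to them, and where a whole thing is asked for, a point or a joint stands for the part that bears it (a point fixed in the world has none). Each returns a list of dicts, best first, with "score" (0 to 1); they miss things now and then, are a little off and sometimes report something else, mostly with a low value. They report only what shows in the picture. A call takes as long as a camera call.
- silhouettes(picture, target): "mask" (480x640 bool, what is visible of it) and "rect" ([centre column, centre row, width, height] as shares, 0 to 1, of the picture: columns of its width, rows of its height, round what is visible of it).
- mark_of(picture, target): "xy" ([column, row] as shares, 0 to 1, of the picture: columns of its width, rows of its height: a listed point, or the origin of a listed thing).
The state is a dict: "time": time; "qpos": joint angles; "joint_velocities": joint speeds; "effort": joint torques, N m; "tcp_pos": TCP position; "tool_rot": TCP orientation; "wrist_force": force on the tool from outside, world axes, zero at the start; "ft_torque": the same for the moment, N m; "width": finger opening in mm.
Only numpy, scipy, OpenCV 4.12 (cv2) and the standard library are available. Lean on these libraries where they do the work, as an engineer would, in place of code of your own. Each camera call takes 0.05 s, during which the arm holds its last target.

## Working session

There is one attempt and no reset: what is moved stays moved. The work goes in short steps, Python scripts to look and compute and a tool call to move; the robot and the scene stay as the last step left them, time stands still between calls to the robot, and variables do not carry over. Pictures are saved under pics/ and viewed, and the job is handed in when it is done.

Besides the shell and the picture viewer there is one more tool, called after ">>>" as name(argument=value, ...) on one line, values as JSON. jog_arm: Moves the arm, as the interface text tells. Its arguments: {"type":"object","properties":{"plan":{"type":"array"},"gripper":{"type":"number"},"squeeze":{"type":"number"}},"required":["plan"]}

```bash
mkdir -p pics
cat > h.py <<'E'
import numpy as np,cv2
from station import *
def K(p):
    f=240/np.tan(np.radians(p['fovy'])/2); return f
def world(p,u,v,z=None,d=None):
    f=K(p); x=(u-p['cx'])/f; y=(v-p['cy'])/f
    rd=np.hypot(x,y); r=rd
    for _ in range(30): r=rd/(1+p['k1']*r*r)
    s=r/rd if rd>0 else 1
    ray=np.array([x*s,y*s,1]); R,_=cv2.Rodrigues(np.array(p['rvec'],float)); t=np.array(p['tvec'],float).ravel()
    C=-R.T@t; w=R.T@ray
    if d is not None: return C+w*d
    return C+w*((z-C[2])/w[2])
E
python3 - <<'E'
from h import *
print(observe())
for n in ('top','side'):
    p=get_image(n); cv2.imwrite(f'pics/{n}0.png',p['frame'])
    print(n,{k:p[k] for k in p if k not in('frame','depth')})
    for t,z in (('kiln_shelf',90),('stilt_tray',0),('prop_tray',0),('stilt_a',99),('cup',90),('dish',90),('beaker',0),('bowl',0)):
        for m in mark_of(p,t):
            u,v=m['xy'][0]*640,m['xy'][1]*480
            print(t,round(m['score'],2),round(u),round(v),world(p,u,v,z=z).round(0))
E
```

```text
{'time': 0.0, 'qpos': array([-1.32509188e+00,  2.45788398e-01,  1.55898306e+00, -1.93546832e-05,
        1.33868881e+00, -1.74125770e-01]), 'joint_velocities': array([-1.48348840e-03, -1.63142878e-03, -1.57489818e-03, -3.15782427e-05,
        5.86299727e-04,  1.04831625e-03]), 'effort': array([ 3.44140972e-04, -4.15824330e+01, -3.14606917e+01,  6.84936368e-02,
        3.29576398e-02, -1.21918888e-04]), 'tcp_pos': array([ 264.78348069, -592.98017852,  204.37841931]), 'tool_rot': array([-3.13975002e+00, -3.05015898e-04,  4.19834406e-01]), 'wrist_force': array([-0.09684762,  0.83845358, -0.14271356]), 'ft_torque': array([ 0.0491571 ,  0.03148411, -0.00695691]), 'width': 93.84614915333532}
top {'fovy': 42.838025074725934, 'cx': 317.91723272078275, 'cy': 242.5334948097254, 'k1': -0.21101641949682257, 'rvec': array([ 2.16970741, -2.16447383,  0.13727182]), 'tvec': array([  8.21643692, 619.59371167, 953.32032209]), 'shot': 1}
kiln_shelf 0.61 400 299 [ 528. -114.   90.]
stilt_tray 0.69 174 299 [528. 251.   0.]
stilt_tray 0.3 250 299 [529. 122.   0.]
prop_tray 0.84 469 295 [ 535. -246.    0.]
[... 217 characters left out ...]
   0.]
bowl 0.65 322 132 [816.   3.   0.]
side {'fovy': 43.746304981227446, 'cx': 317.13792813891484, 'cy': 241.2573974781596, 'k1': -0.09707499851173218, 'rvec': array([ 0.43862512, -2.57170801,  1.41279108]), 'tvec': array([598.75826045, 198.73765866, 774.17597667]), 'shot': 2}
kiln_shelf 0.73 405 223 [ 526. -123.   90.]
kiln_shelf 0.7 381 311 [506. 111.  90.]
stilt_tray 0.87 335 430 [525. 246.   0.]
prop_tray 0.47 367 302 [556. -13.   0.]
stilt_a 0.71 367 305 [524. 116.  99.]
stilt_a 0.65 445 287 [434.  43.  99.]
stilt_a 0.54 312 268 [622.  58.  99.]
cup 0.57 383 262 [532.  -3.  90.]
cup 0.28 379 311 [509. 111.  90.]
dish 0.78 402 223 [ 530. -121.   90.]
bowl 0.55 223 276 [807.  -4.   0.]
```

View pics/top0.png

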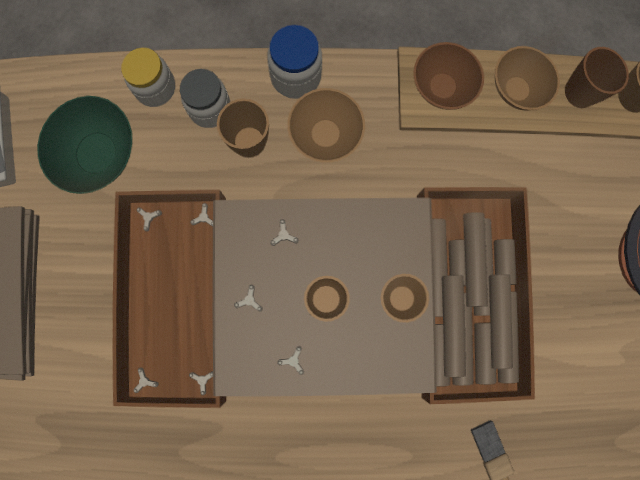

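View pics/side0.png

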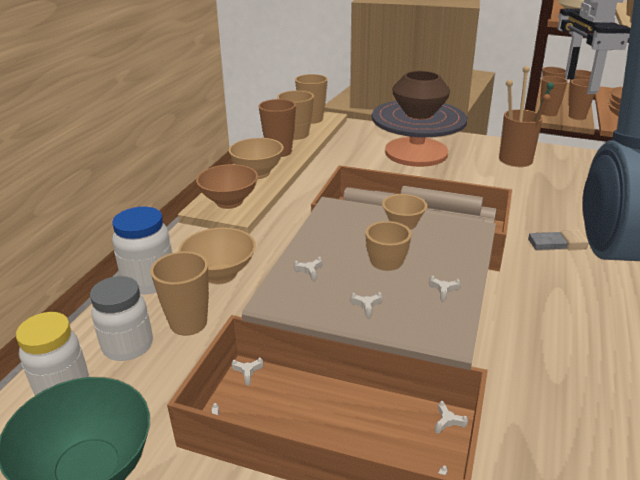

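The top view shows the stilt tray at the left (+y), with stilt c at px (248,300) between it and the cup. Stilt a is at (293,362) and b at (284,234). I'll measure the shelf's edges and yaw next, and refine the stilt positions.

Run:
```python
from h import *
p=get_image('top'); D=p['depth']
P=np.full((480,640,3),np.nan)
for v in range(150,440,2):
    for u in range(90,560,2):
        if D[v,u]>0: P[v,u]=world(p,u,v,d=D[v,u])
z=P[...,2]
m=(abs(z-90)<5)&(P[...,0]>330)&(P[...,0]<720)
pts=P[m]; print(len(pts),np.median(pts[:,2]))
# erode outliers: largest component
mm=np.zeros((480,640),np.uint8); mm[m]=1; mm=mm[::2,::2]
mm=cv2.morphologyEx(mm,cv2.MORPH_OPEN,np.ones((7,7)))
n,l,s,c=cv2.connectedComponentsWithStats(mm); k=1+s[1:,4].argmax()
q=P[::2,::2][l==k][:,:2].astype(np.float32)
r=cv2.minAreaRect(q); print(r, cv2.boxPoints(r).round(0).tolist())
for t in ('stilt_a',):
    for sm in silhouettes(p,t):
        ys,xs=np.nonzero(sm['mask']); w=np.array([world(p,a,b,z=103) for a,b in zip(xs,ys)])
        print(round(sm['score'],2),w.mean(0).round(),w.min(0).round(),w.max(0).round())
```

```text
9801 89.81396605122814
((532.4725341796875, 1.630950927734375), (300.5946350097656, 338.041748046875), 0.44431671500205994) [[381.0, 169.0], [383.0, -169.0], [684.0, -166.0], [681.0, 172.0]]
0.75 [624.  65. 103.] [608.  42. 103.] [649.  84. 103.]
0.7 [793. 126. 103.] [744.  88. 103.] [842. 170. 103.]
0.51 [435.  47. 103.] [415.  32. 103.] [457.  69. 103.]
```

>>> jog_arm(plan=[1.4,-1.4,0,-0.9,2.8,-2.8,0,-1.8,4.2,-4.2,0,-2.7,5.7,-5.6,0,-3.7,7.1,-7,0,-4.6,8.5,-8.3,0,-5.5,9.9,-9.7,0,-6.4,11.3,-11.1,0,-7.3,12.7,-12.5,0,-8.2,14.1,-13.9,0,-9.2,15.5,-15.3,0,-10.1,17,-16.65,0,-11], gripper=0.7)

```text
time: 2.5
tcp_pos: [527.6, 72.4, 205.9]
tool_rot: [3.14, 0.0, 1.575]
wrist_force: [0.5, 0.5, 0.1]
width: 28.2
```

>>> jog_arm(plan=[0,0,0.9,0,0,0,1.8,0,0,0,2.6,0,0,0,3.2,0,0,0,3.6,0,0,0,3.6,0])

```text
time: 3.25
tcp_pos: [526.7, 70.4, 96.8]
tool_rot: [-3.14, -0.0, 1.572]
wrist_force: [-0.2, -0.1, 0.3]
width: 28.4
```

Run:
```python
from h import *
print(observe()['tcp_pos'],observe()['wrist_force'])
p=get_image('side'); cv2.imwrite('pics/s1.png',p['frame'])
```

```text
[526.68086117  70.37918388  96.84756952] [-0.21666503 -0.11587325  0.33855876]
```

View pics/s1.png

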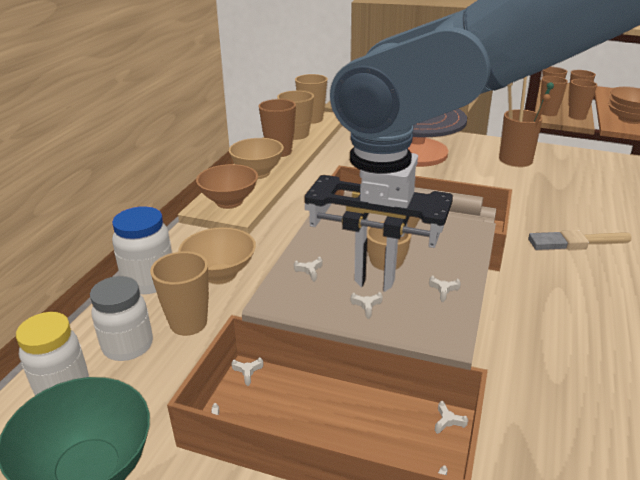

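The two fingertips sit behind stilt c and clear of the cup, so I'll sweep toward +y.

>>> jog_arm(plan=[0.36,0,0,0,0.72,0,0,0,1.08,0,0,0,1.44,0,0,0,1.8,0,0,0,2.16,0,0,0,2.52,0,0,0,2.88,0,0,0,3.24,0,0,0,3.6,0,0,0,3.96,0,0,0,4.3,0,0,0])

```text
time: 4.8
tcp_pos: [526.9, 200.1, 97.5]
tool_rot: [-3.142, -0.0, 1.572]
wrist_force: [-0.1, 0.5, 0.1]
width: 28.3
```

Run:
```python
from h import *
print(observe()['tcp_pos'],observe()['wrist_force'])
p=get_image('side'); cv2.imwrite('pics/s2.png',p['frame'])
```

```text
[526.92804159 200.14443976  97.45643312] [-0.06167543  0.45078189  0.12259106]
```

View pics/s2.png

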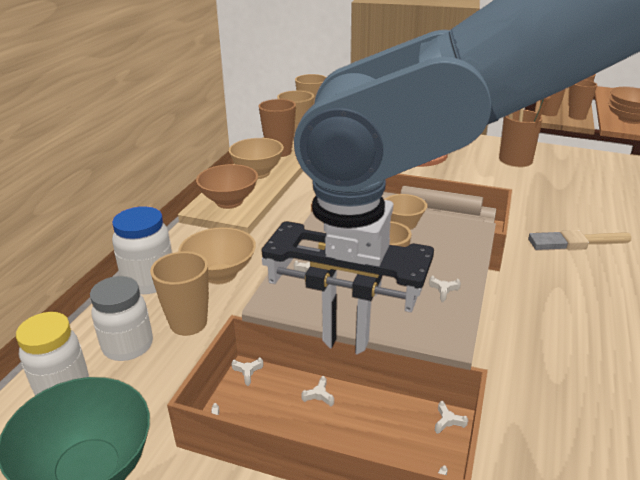

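Stilt c is in the tray at px (319,391). Stilt a is next.

>>> jog_arm(plan=[0,0,-1.3,0,0,0,-2.5,0,-1.1,-0.5,-2.5,0,-2.2,-1,-2.5,0,-3.3,-1.6,-2.5,0,-4.4,-2.1,-2.5,0,-5.5,-2.6,-2.5,0,-6.6,-3.1,-2.5,0,-6.6,-3.1,-1.6,0,-6.6,-3.1,-0.8,0,-6.6,-3.1,0,0,-6.6,-3.1,0,0])

```text
time: 6.35
tcp_pos: [432.6, 1.7, 95.9]
tool_rot: [-3.138, -0.001, 1.572]
wrist_force: [-0.5, -0.0, -0.2]
width: 28.2
```

Run:
```python
from h import *
print(observe()['tcp_pos'],observe()['wrist_force'])
p=get_image('side'); cv2.imwrite('pics/s3.png',p['frame'])
```

```text
[432.61435907   1.72331611  95.92397709] [-0.53732275 -0.04840466 -0.23815586]
```

View pics/s3.png

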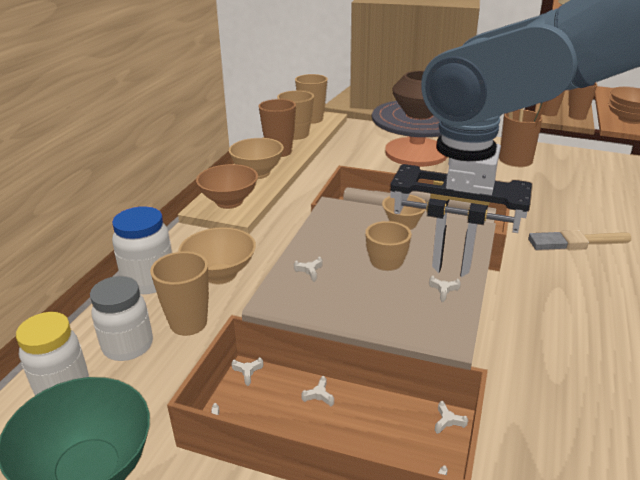

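>>> jog_arm(plan=[0.36,0,0,0,0.72,0,0,0,1.08,0,0,0,1.44,0,0,0,1.8,0,0,0,2.16,0,0,0,2.52,0,0,0,2.88,0,0,0,3.24,0,0,0,3.6,0,0,0])

```text
time: 7.65
tcp_pos: [434.0, 110.0, 97.4]
tool_rot: [-3.141, 0.0, 1.572]
wrist_force: [0.2, -0.4, 0.7]
width: 28.3
```

Run:
```python
from h import *
print(observe()['tcp_pos'],observe()['wrist_force'])
p=get_image('side'); cv2.imwrite('pics/s4.png',p['frame'])
```

```text
[433.99739936 110.03853213  97.4282112 ] [ 0.23672218 -0.43176894  0.68527259]
```

View pics/s4.png

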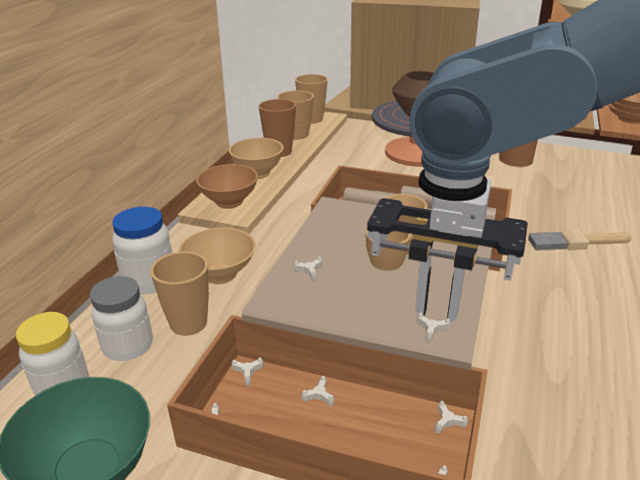

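Stilt a is riding cradled at px (432,326), so I'll carry on over the edge.

>>> jog_arm(plan=[0.36,0,0,0,0.72,0,0,0,1.08,0,0,0,1.44,0,0,0,1.8,0,0,0,2.16,0,0,0,2.52,0,0,0,2.8,0,0,0,3,0,0,0,3,0,0,0])

```text
time: 8.95
tcp_pos: [433.9, 199.6, 97.4]
tool_rot: [-3.142, 0.0, 1.572]
wrist_force: [0.1, 0.4, -0.6]
width: 28.0
```

Run:
```python
from h import *
print(observe()['tcp_pos'],observe()['wrist_force'])
p=get_image('side'); cv2.imwrite('pics/s5.png',p['frame'])
```

```text
[433.91161768 199.62530261  97.43600902] [ 0.10530146  0.38224622 -0.63637029]
```

View pics/s5.png

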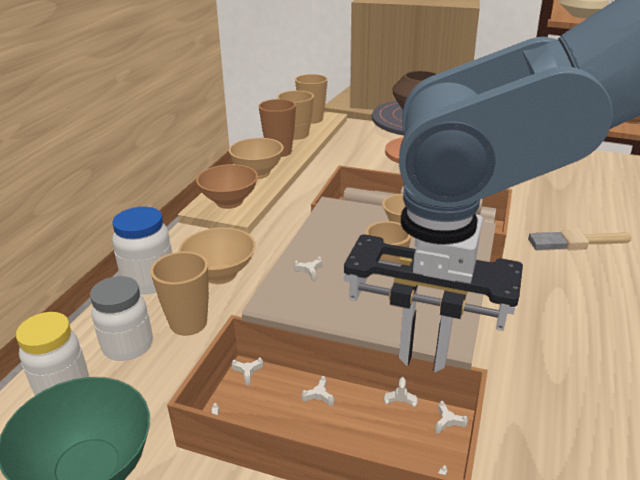

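Stilt a is in the tray at px (401,393). Stilt b is next.

>>> jog_arm(plan=[0,0,-1.5,0,0,0,-3,0,-1,1,-3,0,-2.1,2.1,-3,0,-3.2,3.2,-3,0,-4.3,4.3,-3,0,-5.4,5.4,-3,0,-6.2,6.3,-3,0,-6.2,6.3,-2,0,-6.2,6.3,-1,0,-6.2,6.3,0,0,-6.2,6.3,0,0])

```text
time: 10.5
tcp_pos: [620.9, 13.5, 94.6]
tool_rot: [-3.136, -0.001, 1.571]
wrist_force: [-0.4, -0.4, -0.2]
width: 28.0
```

Run:
```python
from h import *
print(observe()['tcp_pos'],observe()['wrist_force'])
p=get_image('side'); cv2.imwrite('pics/s6.png',p['frame'])
```

```text
[620.88673949  13.46007236  94.61150811] [-0.38716824 -0.40648585 -0.23931974]
```

View pics/s6.png

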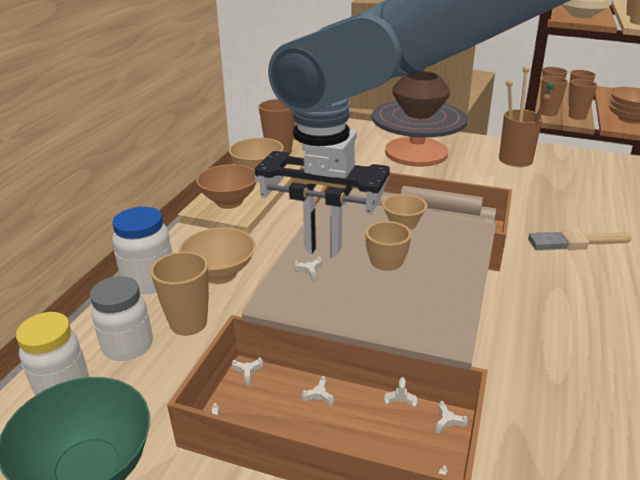

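Stilt b has an arm along +x, and with this opening its rear arm would slip into the gap. I'll narrow the gap a little before pushing.

>>> jog_arm(plan=[0,0.05,-0.05,0,0.1,0.05,-0.05,0,0.4,0.05,-0.05,0,0.7,0.05,-0.05,0,1,0.05,-0.05,0,1.3,0.05,-0.05,0,1.6,0.05,-0.05,0,1.9,0.05,-0.05,0], gripper=0.83)

```text
time: 11.55
tcp_pos: [624.5, 71.2, 98.9]
tool_rot: [-3.141, -0.0, 1.572]
wrist_force: [0.7, 0.6, 0.7]
width: 15.9
```

Run:
```python
from h import *
print(observe()['tcp_pos'],observe()['wrist_force'])
p=get_image('side'); cv2.imwrite('pics/s7.png',p['frame'])
```

```text
[624.47271735  71.19006575  98.85439025] [0.74581019 0.56527288 0.65306823]
```

View pics/s7.png

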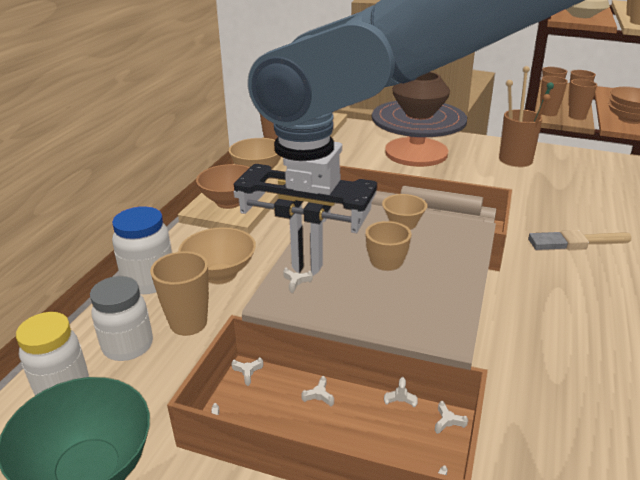

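>>> jog_arm(plan=[0.3,0,0.05,0,0.6,0,0.05,0,0.9,0,0.05,0,1.2,0,0.05,0])

```text
time: 12.1
tcp_pos: [624.5, 107.2, 97.5]
tool_rot: [3.142, -0.0, 1.572]
wrist_force: [-0.9, -0.6, -0.1]
width: 15.8
```

Run:
```python
from h import *
print(observe()['tcp_pos'],observe()['wrist_force'])
p=get_image('side'); cv2.imwrite('pics/s8.png',cv2.resize(p['frame'][180:380,180:440],None,fx=3,fy=3))
```

```text
[624.54059612 107.15266179  97.4626818 ] [-0.93699077 -0.64596036 -0.09423207]
```

View pics/s8.png

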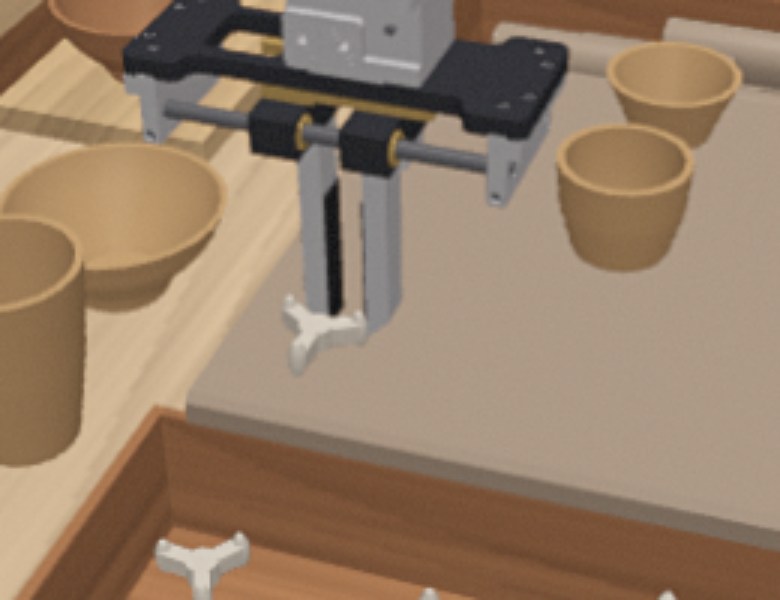

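The upper finger sits in the V between two rear arms, which is a stable cradle. I'll finish the sweep, veering slightly toward −x.

>>> jog_arm(plan=[0.3,-0.05,0,0,0.6,-0.1,0,0,0.9,-0.2,0,0,1.2,-0.25,0,0,1.5,-0.35,0,0,1.8,-0.4,0,0,2.1,-0.5,0,0,2.4,-0.5,0,0,2.7,-0.5,0,0,3,-0.5,0,0,3.2,-0.5,0,0,3.2,-0.5,0,0])

```text
time: 13.65
tcp_pos: [609.4, 202.9, 97.4]
tool_rot: [-3.142, 0.0, 1.572]
wrist_force: [0.1, 0.7, 0.3]
width: 16.0
```

Run:
```python
from h import *
print(observe()['tcp_pos'],observe()['wrist_force'])
p=get_image('side'); cv2.imwrite('pics/s9.png',p['frame'])
```

```text
[609.44281259 202.90273307  97.40886415] [0.0739701  0.72332223 0.33444424]
```

View pics/s9.png

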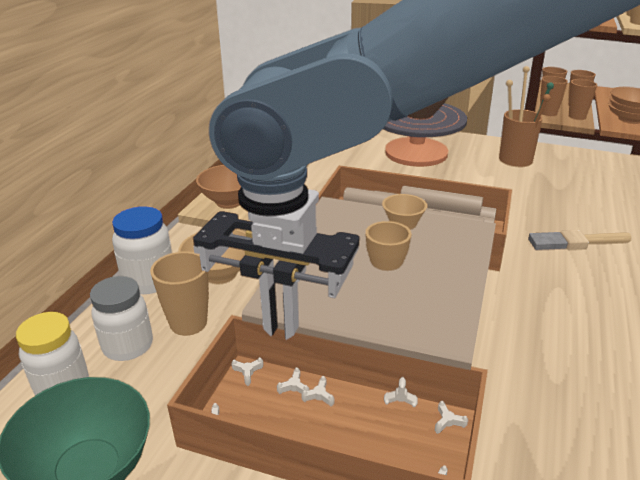

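All three are in the tray, with b at px (294,380). I'll retract upward and check.

>>> jog_arm(plan=[0,0,-1.5,0,0,0,-3,0,-1.5,-1,-4,0,-3,-2,-4,0,-4.7,-3,-4,0,-6.4,-4,-4,0,-8,-4.5,-4,0,-9.7,-4.5,-4,0,-11.4,-4.5,-4,0,-13,-4.5,-4,0,-14,-4.5,-4,0,-14,-4.5,-4,0])

```text
time: 15.2
tcp_pos: [474.4, -219.4, 217.4]
tool_rot: [-3.141, -0.0, 1.568]
wrist_force: [0.1, 0.2, -0.6]
width: 16.0
```

Run:
```python
from h import *
print(observe()['tcp_pos'],observe()['wrist_force'])
p=get_image('top'); cv2.imwrite('pics/t2.png',p['frame'])
for t,z in (('stilt_a',15),('cup',90),('dish',90),('beaker',0),('bowl',0)):
    for m in mark_of(p,t):
        u,v=m['xy'][0]*640,m['xy'][1]*480
        print(t,round(m['score'],2),round(u),round(v),world(p,u,v,z=z).round(0))
p=get_image('side'); cv2.imwrite('pics/s10.png',p['frame'])
```

```text
[ 474.41162074 -219.36041673  217.43404413] [ 0.11904397  0.24643527 -0.63014199]
stilt_a 0.76 197 280 [558. 209.  15.]
stilt_a 0.62 201 257 [597. 204.  15.]
stilt_a 0.52 213 342 [458. 181.  15.]
cup 0.94 326 299 [527.  -2.  90.]
dish 0.58 399 301 [ 524. -114.   90.]
beaker 0.56 247 141 [800. 132.   0.]
bowl 0.68 325 134 [811.  -2.  -0.]
```

View pics/t2.png

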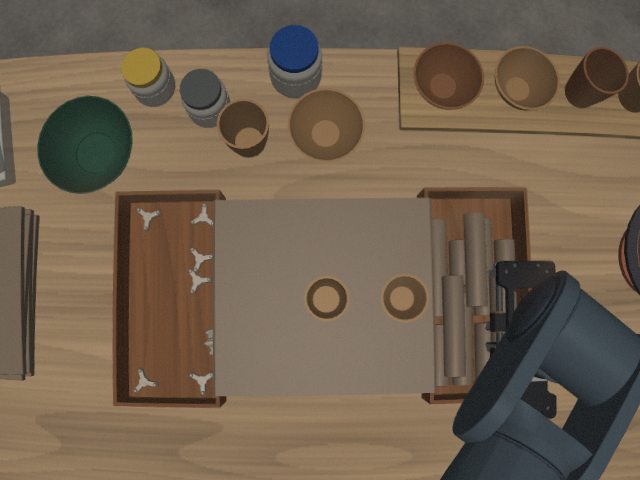

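View pics/s10.png

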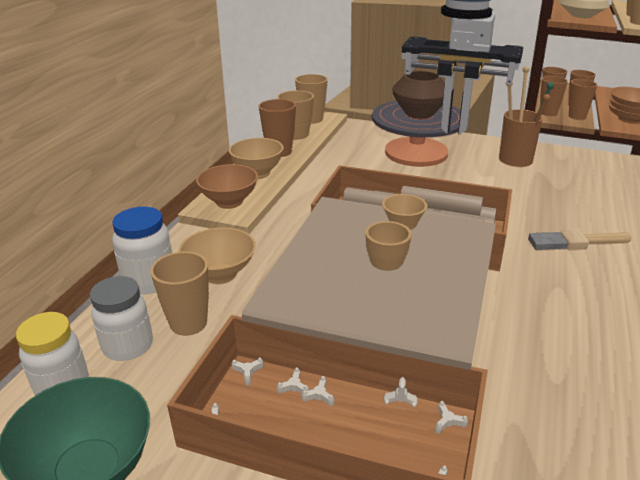

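Seven stilts show in the tray, and the shelf holds only the cup and dish, which haven't visibly moved. Stilt a leans on the inner wall but is inside the limits and hasn't moved since it fell. Handing in.

```bash
python3 -c "
from station import *
print(close_job())"
```

```text
the job is handed in; nothing more can be done
None
```

I swept the three loose stilts (c, then a, then b) along the shelf and off its +y end into the stilt tray. I used two partly open fingertips and never closed the gripper on a stilt. I handed in with the robot's clock at about 15 s of the 72 s allowed. The close call gives no verdict.

**Stilts:** the last pictures show all three inside the tray walls, and nothing but the cup and dish left on the shelf. Stilt a came to rest tilted against the tray's shelf-side wall, about 12 mm inside the y limit by the camera. It showed at the same spot in side pictures about 6 s apart.

**Pots:** in the pictures, the cup, dish, beaker and bowl stand where they began. The network's positions for the cup, beaker and bowl changed by 1–7 mm. The dish reading differed by about 8 mm, though its outline in the picture did not shift, so I put that down to detector noise.

**Forces:** the arm ended clear of everything, and the wrist-force readings I took, at the end of each move, stayed near zero. I did not measure the finger-to-stilt contact force directly.

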